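Walk the die block round to the fixture fence

ROBOT

A 6-joint arm with a two-finger parallel gripper is mounted at the origin on the work surface. World frame = base frame: x ahead of the robot, y to its left, z up, the work surface at z = 0. Lengths are in m, angles in rad, forces in N, time in s.
With the tool pointing down it reaches from about 0.2 to 0.875 m from the base axis. Payload 3.4 kg.
Tool frame: the origin (TCP) lies between the finger pads; the fingertips stand 25 mm ahead of it and the grasp point (between the pads) lies 6 mm ahead of it (r.nose_length is the z of the fingertips in the tool frame, in m); z points along the fingers, y is the line along which they close (so a half turn about z gives the same grasp; the last joint's range is limited). The gripper opens to 94 mm and grips with 3 to 60 N. Pads are 16 mm wide; open, the fingers measure 119 mm over their backs; the gripper's body (75 mm by 177 mm) begins 78 mm behind the grasp point.
Start: joints at [-1.405, 0.276, 1.505, -0, 1.361, -0.121], TCP at [0.163, -0.552, 0.195] pointing down, gripper open.
Joint ranges: [-2.89, 2.89], [-0.75, 2.08], [0.22, 2.7], [-1.18, 4.32], [0.11, 2.71], [-2.7, 2.7]. Speed limits (rad/s): [2.57, 2.57, 3.14, 3.14, 3.14, 3.14].

INTERFACE

Orientations are given as a unit quaternion [w, x, y, z].
In Python, from plant import r, gripper_to, inverse_kinematics, vision, models, telemetry gives the robot as it stands. Calls block until the motion is done:
- r.move_to(position, orientation): joint-space move of the TCP to a pose.
- r.move_l(position, rot=None, vel=0.15, guard=None): straight line of the TCP; rot=None keeps the orientation; vel is the mean speed in m/s. With guard (N) it stops when the force on the tool has changed by that much, and returns True; else False.
- r.movej(angles): joint-space move.
- gripper_to(opening, f_grip=None): finger opening in m; f_grip is the grip in N (None keeps the last); returns when the fingers have stopped.
- r.hold(seconds).
- inverse_kinematics(position, orientation): joint angles nearest the present ones, or None.
- vision.snapshot(name): name is "scene" or "top"; returns the picture (420x560x3 uint8, red, green, blue); there is no depth.
- vision.get_calibration(name): a dict with "fx", "fy", "cx", "cy" (pixels), "position" and "orientation" of the camera in the world. Camera axes: x right, y down, z forward; pixel columns grow to the right and rows downward; lengths in m; the calibration is good to about 2 mm. A picture is of the moment at which its call begins. get_calibration takes no time and is no camera call.
A pose or a line that the arm cannot do raises r.PlanningError and nothing moves.
- r.sign_off(): hands the job in; it is judged then, once.
Trained networks look in the newest picture that a camera, given by its name, has taken for a name from the list of things; names that differ only in an ending like _2 or _b are one class to them, and where a whole thing is asked for, a point or a joint stands for the part that bears it (a point fixed in the world has none). Each returns a list of dicts, best first, with "score" (0 to 1); they miss things now and then, are a little off and sometimes report something else, mostly with a low value. They report only what shows in the picture. A call takes as long as a camera call.
- models.boxes_of(thing, camera): "at" ([x, y, z] in m, in world coordinates, good to about 4 mm: the middle of the surface that is visible of it).
- models.regions_of(thing, camera): "pixels" (420x560 bool, what is visible of it).
- models.mark_of(thing, camera): "at" ([x, y, z] in m, in world coordinates, good to about 4 mm: a listed point, or the origin of a listed thing).
Readings, each from a call of its own:
- telemetry.current_t(): time.
- telemetry.current_joints(): joint angles.
- telemetry.current_dq(): joint speeds.
- telemetry.current_joint_efforts(): joint torques, N m.
- telemetry.current_ee_pos(): TCP position.
- telemetry.current_tool_rot(): TCP orientation.
- telemetry.current_wrist_force(): force on the tool from outside, world axes, zero at the start.
- telemetry.current_torque(): the same for the moment, N m.
- telemetry.current_opening(): finger opening in m.
- telemetry.current_finger_force(): force on a finger pad.
Only numpy, scipy, OpenCV 4.12 (cv2) and the standard library are available. Lean on these libraries where they do the work, as an engineer would, in place of code of your own. Each camera call takes 0.05 s, during which the arm holds its last target. There are 200 camera calls.

TASK

Walk the heavy cast-iron die block round on the fixture plate by pushing at its corners with the fingertips, until its plain long face (the one without bolt slots) stands flush along the fence, with its middle in line with the open toggle clamp. Ease it along without fast shoves, and do not grip, tip or lift it. Leave everything else on the plate and bench where it is.

Things in the scene. Friction and masses are not known exactly. Their poses are not given: they have to be found in the camera images.
- plate: Steel fixture plate fixed on the bench, 380 (x) x 520 (y) x 12 mm thick, with a 50 mm grid of holes. Origin: centre of its underside. Its +x points away from the robot (turned up to 7 degrees either way), +y to the left along the fence, z up. A steel angle fence is bolted along its far side, its working face in the plane x = +90 mm.
- fence_face (a point): Point on the fence's working face (which faces the robot), at the middle of its length, 20 mm above the plate top; axes as the plate's. The fence's upright is 8 mm thick, 440 mm long (y +/-220 mm) and rises 48 mm above the plate top; its foot, bolts and gussets lie behind, within 48 mm.
- clamp: Toggle clamp, fixed, standing open on a riser (46 x 50 x 40 mm) behind the fence; arm raised and leaning away from the robot, about 160 mm high, red handle pointing back; all of it over 40 mm behind the fence face. Origin: centre of the riser's underside, on the plate top; axes parallel to the plate's. Its y = 0 line is where the middle of the die belongs. Its place along the fence varies.
- die: Die block, dark cast iron, 90 (x) x 130 (y) x 40 mm (z), about 3 kg, too wide to grip; slides on the plate under a push of 7 to 15 N and stops when the push stops. Origin: centre of its underside. +x points out of the plain long face (x = +45 mm), which goes to the fence. The other long face (x = -45 mm) has two bolt slots 9 mm wide, 26 mm deep, at y = +/-32.5 mm. Top: 3 mm deep cavity.
- die_face_left (a point): Corner of the die's plain long face at its +y end (x = 45, y = 65 mm in the die), 20 mm above its underside; axes as the die's. At the start the die is turned 43 to 106 degrees anticlockwise, seen from above, from its final heading, and its centre is 105 to 135 mm short of the fence face.
- die_face_right (a point): Corner of the die's plain long face at its -y end (x = 45, y = -65 mm in the die), 20 mm above its underside; axes as the die's. At the end this corner and the left one both touch the fence. Pushed square to a face near a corner, the die both slides and turns, about a point beyond its middle (friction moment / friction force is about 45 mm); it hardly slips on the fingers.
- square: Engineer's square lying loose on the left end of the plate: stock 16 x 60 x 14 mm, blade 95 x 18 x 3 mm. Origin: centre of its footprint (about 106 x 60 mm), underside. To be left alone.
- stub: Offcut of round steel bar standing on the right part of the plate, 32 mm diameter, 50 mm high, loose. Origin: centre of its underside. To be left alone.
- setup: Steel setup block, 75 (x) x 25 (y) x 50 mm, with cross holes, standing loose on the right end of the plate. Origin: centre of its underside. To be left alone.
- hammer: Hammer lying on the bench left of the plate, 260 mm long, head at its far (+x) end, 26 mm high. Origin: middle of its length, underside. To be left alone.
- wrench: Spanner lying on the bench right of the plate, 180 mm long, 8 mm thick. Origin: middle of its length, underside. To be left alone.
- jar: Amber jar with black lid on the bench, 60 mm diameter, 75 mm high. Origin: centre of its underside. To be left alone.
- tin: Plain tin on the bench, 68 mm diameter, 95 mm high. Origin: centre of its underside. To be left alone.

How it is judged:
By the outcome, as a careful person would: the job done as asked, in the order asked, and still so for the second after the job is handed in, with the robot touching nothing.
It also fails if it takes over 67 s, if anything falls off the work surface, if the arm or the gripper's body presses on something with over 40 N, if the wrist force passes 120 N, or if a joint passes its speed limit or range.

## Working session

There is one attempt and no reset: what is moved stays moved. The work goes in short steps, each a Python script; the robot and the scene stay as the last script left them, time stands still between calls to the robot, and variables do not carry over. Pictures are saved under pics/ and viewed, at most 10 in all, crops included, and the job is handed in when it is done.

```bash
ls; mkdir -p pics; python3 - <<'E'
from plant import r, vision, models, telemetry
import cv2, numpy as np
for c in("top","scene"):
    im=vision.snapshot(c); cv2.imwrite(f"pics/{c}0.png",im[:,:,::-1])
    print(c,{k:np.round(v,4).tolist() for k,v in vision.get_calibration(c).items() if k in("fx","cx","cy","position","orientation")})
    for n in "plate fence_face clamp die die_face_left die_face_right stub setup square jar tin".split():
        print(c,n,[(np.round(d["at"],4).tolist(),round(d["score"],2)) for d in models.mark_of(n,c)[:2]])
print(telemetry.current_t(), r.nose_length)
E
```

```text
pics
top {'fx': 546.5063, 'cx': 282.8272, 'cy': 205.1283, 'position': [0.2379, 0.0004, 1.5763], 'orientation': [-0.074, 0.7114, -0.6948, 0.0758]}
top plate []
top fence_face [([0.647, -0.0629, 0.0321], 0.84), ([0.5192, -0.0544, 0.0112], 0.17)]
top clamp [([0.7123, -0.0241, 0.0133], 0.86), ([0.5298, 0.1574, 0.0103], 0.69)]
top die [([0.5155, -0.0548, 0.009], 0.69)]
top die_face_left [([0.4401, -0.0342, 0.0299], 0.82)]
top die_face_right [([0.5641, 0.0087, 0.0338], 0.75)]
top stub [([0.4385, -0.2793, 0.0106], 0.54), ([0.5608, -0.284, 0.0123], 0.44)]
top setup [([0.5587, -0.2817, 0.0111], 0.74)]
top square [([0.5308, 0.156, 0.012], 0.61)]
top jar [([0.3692, 0.4053, -0.0013], 0.97), ([0.5444, 0.4902, 0.0017], 0.74)]
top tin [([0.619, -0.4488, -0.002], 0.91)]
scene {'fx': 542.0192, 'cx': 278.8197, 'cy': 205.8929, 'position': [1.4301, -0.37, 1.2933], 'orientation': [-0.2622, 0.7971, 0.5148, -0.1757]}
scene plate [([0.5512, -0.0652, 0.0007], 0.56)]
scene fence_face [([0.6426, -0.0583, 0.0339], 0.77)]
scene clamp [([0.7115, -0.0233, 0.0109], 0.86)]
scene die [([0.5128, -0.0514, 0.0113], 0.62)]
scene die_face_left [([0.4405, -0.033, 0.0355], 0.92), ([0.6181, -0.4472, 0.002], 0.7)]
scene die_face_right [([0.5623, 0.0116, 0.0278], 0.74)]
scene stub [([0.4391, -0.0347, 0.0342], 0.68), ([0.4384, -0.2825, 0.0083], 0.52)]
scene setup [([0.5584, -0.2846, 0.0094], 0.73)]
scene square [([0.5322, 0.1603, 0.0095], 0.63)]
scene jar [([0.3745, 0.4068, 0.0003], 0.79)]
scene tin [([0.6193, -0.4484, 0.0023], 0.71)]
1.2 0.025
```

View pics/top0.png

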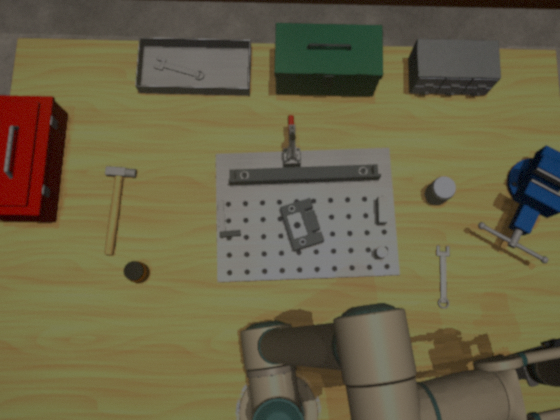

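View pics/scene0.png

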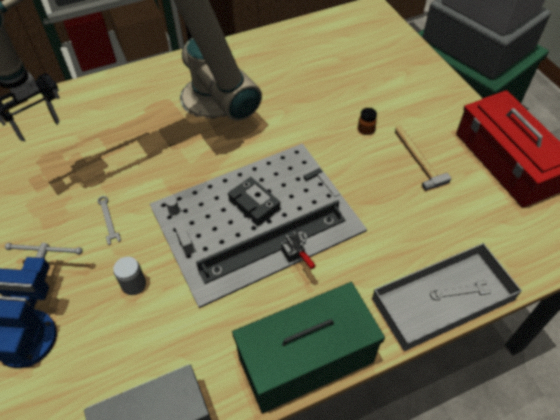

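Top view: the die is at about (302,224), with its slots facing right. The fence runs from (230,177) to (378,172) and the clamp is at (291,155). The square is at (230,233), the stub at (381,252) and the setup block at (382,210). Next I'll get the plate yaw from its outline and check IK along the planned push.

```bash
cat > h.py <<'E'
import numpy as np, cv2
from scipy.spatial.transform import Rotation as R
from plant import r, gripper_to, inverse_kinematics, vision, models, telemetry
def quat(psi):      # tool down, tool x along heading psi
    c,s=np.cos(psi),np.sin(psi)
    q=R.from_matrix(np.array([[c,s,0],[s,-c,0],[0,0,-1]])).as_quat()
    return q[[3,0,1,2]]
def rot(a): return np.array([[np.cos(a),-np.sin(a)],[np.sin(a),np.cos(a)]])
def unproject(uv,cam,z):
    k=vision.get_calibration(cam); q=np.array(k["orientation"]); p=np.array(k["position"])
    uv=np.atleast_2d(uv).astype(float)
    d=np.c_[(uv[:,0]-k["cx"])/k["fx"],(uv[:,1]-k["cy"])/k["fy"],np.ones(len(uv))]
    d=R.from_quat(q[[1,2,3,0]]).apply(d)
    return (p+d*((z-p[2])/d[:,2])[:,None])[:,:2]
def die_pose(guess=None, cams=("top","scene")):   # weighted rigid fit of the three die marks
    P,Q,W=[],[],[]
    for c in cams:
        vision.snapshot(c)
        for n,l in(("die",(0,0)),("die_face_left",(.045,.065)),("die_face_right",(.045,-.065))):
            for d in models.mark_of(n,c)[:3]:
                at=np.array(d["at"][:2])
                if d["score"]<.3: continue
                if guess is not None and np.linalg.norm(guess[0]+rot(guess[1])@l-at)>.03: continue
                P.append(l);Q.append(at);W.append(1); break
    P,Q=np.array(P),np.array(Q); p,q=P.mean(0),Q.mean(0); a,b=P-p,Q-q
    h=np.arctan2((a[:,0]*b[:,1]-a[:,1]*b[:,0]).sum(),(a*b).sum())
    res=np.abs(b-a@rot(h).T).max()
    return q-rot(h)@p,h,len(P),res
E
python3 - <<'E'
from h import *
im=cv2.imread("pics/top0.png"); hsv=cv2.cvtColor(im,cv2.COLOR_BGR2HSV)
m=((hsv[...,1]<70)&(hsv[...,2]>60)).astype(np.uint8); m[:140]=0;m[290:]=0;m[:,:205]=0;m[:,410:]=0
m=cv2.morphologyEx(m,cv2.MORPH_CLOSE,np.ones((9,9))); m=cv2.morphologyEx(m,cv2.MORPH_OPEN,np.ones((25,25)))
c=max(cv2.findContours(m,0,2)[0],key=cv2.contourArea)
w=unproject(cv2.convexHull(c)[:,0],"top",.012)
print("plate rect",cv2.minAreaRect((w*1000).astype(np.float32)))
vision.snapshot("top")
reg=models.regions_of("die","top")[0]; cc=max(cv2.findContours(reg["pixels"].astype(np.uint8),0,2)[0],key=cv2.contourArea)
print("die rect",reg["score"],cv2.minAreaRect((unproject(cv2.convexHull(cc)[:,0],"top",.045)*1000).astype(np.float32)))
print(die_pose((np.array([.514,-.053]),np.radians(109))))
for off in(0,np.pi):
  for p,a in(((.47,-.16),100),((.5,-.12),75),((.5,-.08),45),((.5,-.03),3),((.56,-.03),3)):
    for z in(.047,.2):
        q=inverse_kinematics([*p,z],quat(np.radians(a)+off)); print(off>0,a,z,None if q is None else np.round(q,2))
cv2.imwrite("pics/crop.png",cv2.resize(im[145:290,205:405],None,fx=4,fy=4,interpolation=cv2.INTER_CUBIC))
E
```

```text
plate rect ((554.959716796875, -65.49969482421875), (385.009033203125, 523.115478515625), 3.414766788482666)
die rect 0.77 ((513.0845336914062, -53.116355895996094), (136.51113891601562, 94.36643981933594), 18.50886344909668)
(array([ 0.51712442, -0.05294633]), np.float64(1.9160340726339287), 5, np.float64(0.004024415645384437))
False 100 0.047 [-0.47  0.29  1.89 -0.    0.96 -0.64]
False 100 0.2 [-0.47  0.15  1.65 -0.    1.33 -0.64]
False 75 0.047 [-0.37  0.32  1.85 -0.    0.97 -0.11]
False 75 0.2 [-0.37  0.18  1.62 -0.    1.34 -0.11]
False 45 0.047 [-0.3   0.31  1.87 -0.    0.97  0.49]
False 45 0.2 [-0.3   0.17  1.64 -0.    1.34  0.49]
False 3 0.047 [-0.2   0.3   1.88 -0.    0.96  1.32]
False 3 0.2 [-0.2   0.16  1.65 -0.    1.33  1.32]
False 3 0.047 [-0.18  0.38  1.75 -0.    1.01  1.34]
False 3 0.2 [-0.18  0.25  1.53 -0.    1.36  1.34]
True 100 0.047 [-0.47  0.29  1.89 -0.    0.96  2.5 ]
True 100 0.2 [-0.47  0.15  1.65 -0.    1.33  2.5 ]
True 75 0.047 None
True 75 0.2 None
True 45 0.047 [-0.3   0.31  1.87 -0.    0.97 -2.65]
True 45 0.2 [-0.3   0.17  1.64 -0.    1.34 -2.65]
True 3 0.047 [-0.2   0.3   1.88 -0.    0.96 -1.82]
True 3 0.2 [-0.2   0.16  1.65 -0.    1.33 -1.82]
True 3 0.047 [-0.18  0.38  1.75 -0.    1.01 -1.8 ]
True 3 0.2 [-0.18  0.25  1.53 -0.    1.36 -1.8 ]
```

View pics/crop.png

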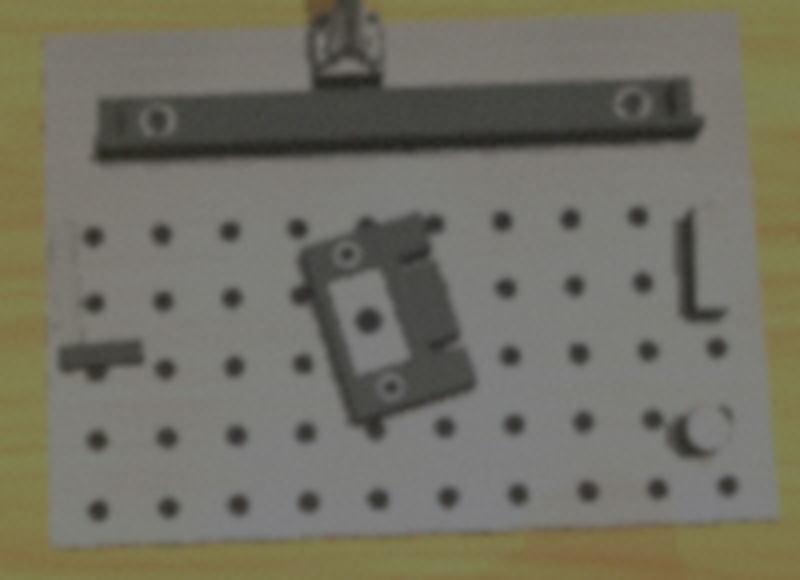

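The top crop shows the plate yawed about +3.4°, with the die's slots facing right and its +y end towards the robot. I'll do this in three pushes:

1. Push on the near short face at its left corner, which turns the die clockwise and moves it forward.
2. Push on the slotted face near its +y end, which turns it the rest of the way.
3. Push with both fingers square to the fence.

```bash
cat >> h.py <<'E'
YAW=np.radians(3.41); PC=np.array([.555,-.0655]); CLAMP=np.array([.712,-.0237])
def to_plate(p): return rot(YAW).T@(np.asarray(p)-PC)
GOAL_Y=to_plate(CLAMP)[1]
C2=.045**2; Z=.047; ZUP=.12; TIP=np.array([.008,.0595])
def place(contact,th): return contact-rot(th)@TIP     # tool centre so that the left fingertip's outer front corner is at contact
def corner_push(pos,h,face,s,dh,lead=.17,dn=.02,vel=.035):
    """face: 'end' (die y=+65, at x=s) or 'slot' (die x=-45, at y=s); turn the die clockwise by dh rad."""
    if face=="end": cl=np.array([s,.065]); pv=np.array([-C2/s,0]); nrm=-np.pi/2
    else: cl=np.array([-.045,s]); pv=np.array([0,-C2/s]); nrm=0.
    con=pos+rot(h)@cl; th=h+nrm-lead; nd=np.array([np.cos(h+nrm),np.sin(h+nrm)])
    a=place(con-nd*dn,th)
    r.move_to([*a,ZUP],quat(th)); r.move_l([*a,Z],vel=.12)
    b=place(con+nd*.008,th); hit=r.move_l([*b,Z],vel=.03,guard=4)
    t=np.array(telemetry.current_ee_pos()[:2]); print("contact",hit,"ahead of expected by mm",1000*(t-place(con,th))@nd)
    pivot=pos+rot(h)@pv+nd*((t-place(con,th))@nd); con=t+rot(th)@TIP
    n=max(2,int(np.ceil(dh/np.radians(7)))); fm=0
    for i in range(1,n+1):
        d=-dh*i/n
        p=place(pivot+rot(d)@(con-pivot),th+d); r.move_l([*p,Z],quat(th+d),vel=vel)
        fm=max(fm,np.linalg.norm(telemetry.current_wrist_force()[:2]))
    print("peak force",fm,"t",telemetry.current_t())
    return pivot+rot(-dh)@(pos+nd*0-pivot),h-dh
def report(g,cams=("top","scene")):
    pos,h,n,res=die_pose(g,cams); print("die plate mm",np.round(1000*to_plate(pos),1),"heading",round(np.degrees(h-YAW),1),"n",n,"res",round(res*1000,1),"goal x 45 y",round(GOAL_Y*1000,1),"world",np.round(pos,4),h)
    return pos,h
E
python3 - <<'E'
from h import *
print(telemetry.current_opening(), GOAL_Y)
g=corner_push(np.array([.515,-.053]),np.radians(109),"end",.037,np.radians(25))
print("pred",to_plate(g[0]),np.degrees(g[1]-YAW))
report(g)
for c in("top","scene"): cv2.imwrite(f"pics/{c}1.png",vision.snapshot(c)[:,:,::-1])
E
```

```text
0.09412300779524499 0.03238753755637035
contact False ahead of expected by mm 7.78458735661915
peak force 1.244501107088881 t 7.1667
pred [-0.0157104   0.01949905] 80.59
die plate mm [-39.3  13.3] heading -3.4 n 1 res 0.0 goal x 45 y 32.4 world [ 0.515  -0.0546] 0.0
```

```bash
python3 - <<'E'
import cv2
a=cv2.imread("pics/top1.png")[145:345,205:405]; b=cv2.imread("pics/scene1.png")[120:320,140:390]
cv2.imwrite("pics/c1.png",cv2.hconcat([cv2.resize(a,(400,400)),cv2.resize(b,(400,400))]))
E
python3 -c "
from h import *
print(telemetry.current_ee_pos(),telemetry.current_tool_rot(),quat(np.radians(-16)))"
```

```text
[ 0.46128707 -0.05921297  0.04700005] [ 2.26583067e-06  9.90584114e-01 -1.36905493e-01  9.83401559e-06] [ 0.          0.99026807 -0.1391731   0.        ]
```

View pics/c1.png

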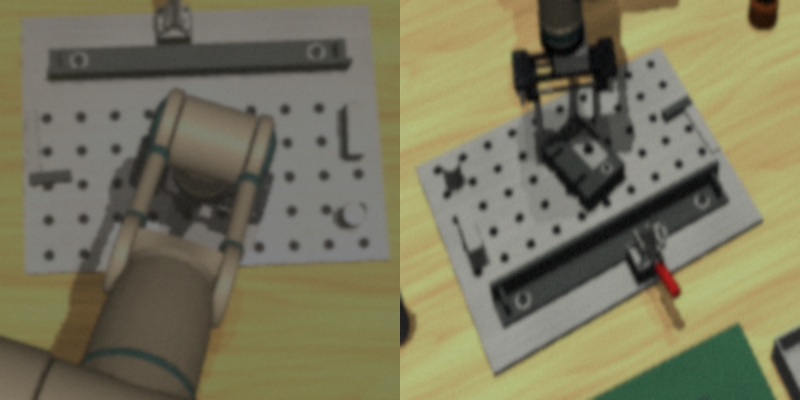

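```bash
python3 - <<'E'
import cv2
b=cv2.imread("pics/scene1.png")[130:240,200:310]
cv2.imwrite("pics/c2.png",cv2.convertScaleAbs(cv2.resize(b,(600,600),interpolation=cv2.INTER_CUBIC),alpha=1.6))
E
python3 -c "
from h import *
print(telemetry.current_wrist_force())
k=vision.get_calibration('scene');q=np.array(k['orientation']);p=telemetry.current_ee_pos()
def pr(w): 
    d=R.from_quat(q[[1,2,3,0]]).inv().apply(np.array(w)-k['position']); return [(k['fx']*d[0]/d[2]+k['cx']-200)*600/110,(k['fy']*d[1]/d[2]+k['cy']-130)*600/110]
for s in (.053,-.053): print('tip',s,pr([*(np.array(p[:2])+rot(np.radians(-15.7))@[0,s]),.022]))
for l in [(.045,.065),(.045,-.065),(-.045,-.065),(-.045,.065)]: print('old die',l,pr([*(np.array([.515,-.053])+rot(np.radians(109))@l),.052]))
"
```

```text
[-0.11097521 -0.33788561 -0.55604908]
tip 0.053 [np.float64(345.5749497865257), np.float64(315.6357806773246)]
tip -0.053 [np.float64(153.81080894162778), np.float64(338.8873054270311)]
old die (0.045, 0.065) [np.float64(278.11961149219974), np.float64(247.61330208928348)]
old die (0.045, -0.065) [np.float64(440.63201623637025), np.float64(384.361161130784)]
old die (-0.045, -0.065) [np.float64(313.52030442466025), np.float64(479.84601912789486)]
old die (-0.045, 0.065) [np.float64(151.905593810943), np.float64(336.48962243824207)]
```

View pics/c2.png

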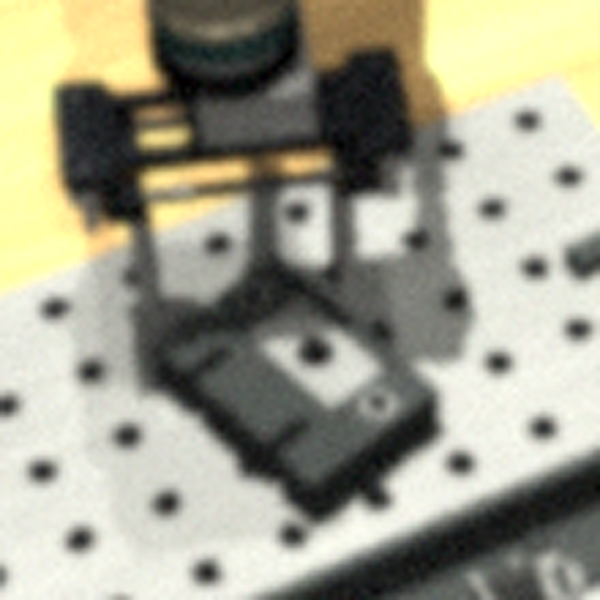

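The die seems almost unmoved, and the left finger is now beside its plain face. I'll lift off and remeasure the die unobstructed.

```bash
python3 - <<'E'
from h import *
p=telemetry.current_ee_pos(); r.move_l([p[0],p[1],.12],vel=.15); r.move_to([.36,-.20,.16],quat(0.1))
im=vision.snapshot("top")
for n in("top",):
    reg=models.regions_of("die",n)[0]; cc=max(cv2.findContours(reg["pixels"].astype(np.uint8),0,2)[0],key=cv2.contourArea)
    print("die rect",reg["score"],cv2.minAreaRect((unproject(cv2.convexHull(cc)[:,0],n,.045)*1000).astype(np.float32)))
report((np.array([.517,-.053]),np.radians(105)))
b=vision.snapshot("scene"); 
cv2.imwrite("pics/c3.png",cv2.hconcat([cv2.resize(im[145:290,215:360],(400,400)),cv2.convertScaleAbs(cv2.resize(b[110:240,180:310],(400,400)),alpha=1.5)])[:,:,::-1])
print(telemetry.current_t(),telemetry.current_wrist_force())
E
```

```text
die rect 0.69 ((513.0037841796875, -52.964813232421875), (134.38514709472656, 92.33134460449219), 18.803916931152344)
die plate mm [-38.4  14. ] heading 106.3 n 6 res 2.0 goal x 45 y 32.4 world [ 0.5158 -0.0538] 1.914196382838176
9.6167 [-1.14925013  0.06157033  0.58771366]
```

View pics/c3.png

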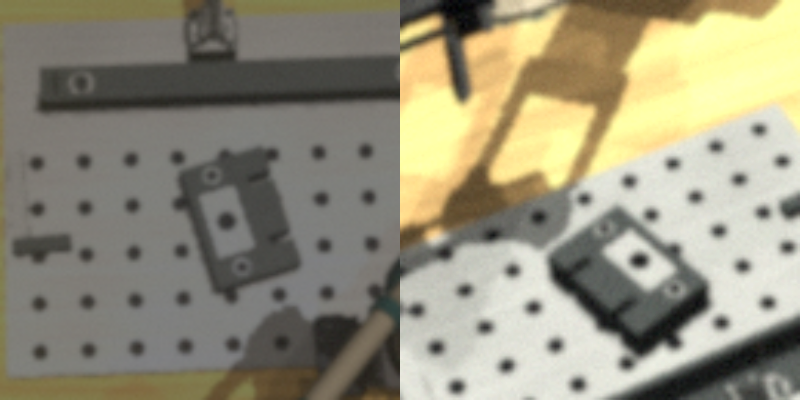

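The die hasn't moved, and the fingers met no contact force. I'll probe slowly, straight onto the near short face, a bit lower and with a longer guarded travel.

```bash
sed -i 's/Z=.047;/Z=.043;/' h.py; python3 - <<'E'
from h import *
pos,h=np.array([.5155,-.0535]),np.radians(109.3)
th=h-np.pi/2-.1; nd=np.array([np.cos(h-np.pi/2),np.sin(h-np.pi/2)])
con=pos+rot(h)@[.037,.065]
a=place(con-nd*.02,th); r.move_to([*a,ZUP],quat(th)); r.move_l([*a,Z],vel=.12)
for s in(-.005,0,.005,.01,.015,.02):
    hit=r.move_l([*place(con+nd*s,th),Z],vel=.02,guard=3)
    t=np.array(telemetry.current_ee_pos()); print(s,hit,1000*(t[:2]-place(con,th))@nd,t[2],telemetry.current_wrist_force())
    if hit: break
print(telemetry.current_t())
b=vision.snapshot("scene");cv2.imwrite("pics/c4.png",cv2.convertScaleAbs(cv2.resize(b[130:240,200:310],(600,600),interpolation=cv2.INTER_CUBIC),alpha=1.7)[:,:,::-1])
E
```

```text
-0.005 False -5.131294653064116 0.04290885124515344 [-0.66078367 -0.66719674 -0.22594178]
0 False 0.1414180598680674 0.04301129631585677 [-0.22775804  0.28688275  0.21176862]
0.005 False 5.115650814357948 0.04297726529239772 [ 0.18530099 -0.29852812  0.03172037]
0.01 False 10.124082036819495 0.042989808299042795 [-0.54853304  0.53200294  0.64395597]
0.015 False 15.123755107808707 0.04298400318181099 [-0.34839261 -0.28575113  0.22287813]
0.02 False 20.111278377304103 0.04297171288061777 [-0.07277098 -0.22860946  0.9354205 ]
13.8667
```

View pics/c4.png

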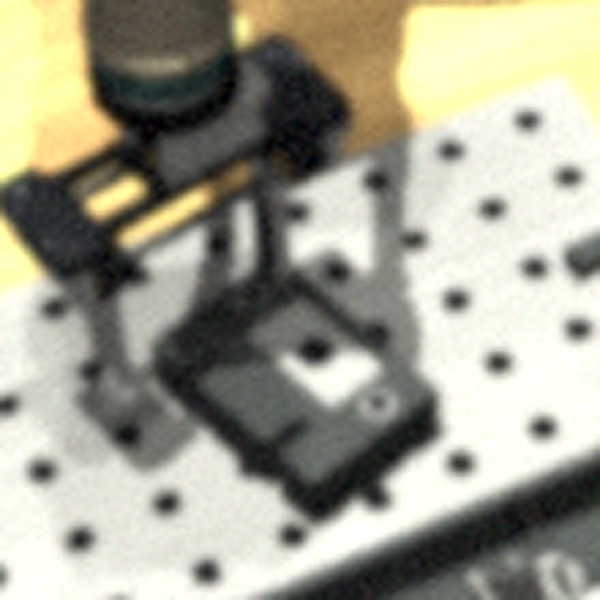

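```bash
python3 - <<'E'
from h import *
k=vision.get_calibration('scene');q=np.array(k['orientation'])
def pr(w):
    d=R.from_quat(q[[1,2,3,0]]).inv().apply(np.array(w)-k['position']); return np.round([(k['fx']*d[0]/d[2]+k['cx']-200)*600/110,(k['fy']*d[1]/d[2]+k['cy']-130)*600/110])
p=telemetry.current_ee_pos(); th=np.radians(109.3-90)-.1
for s in(.047,.0595,-.047,-.0595):
  for z in(.018,.06,.1): print(s,z,pr([*(p[:2]+rot(th)@[.008,s]),z]))
print("finger force",telemetry.current_finger_force(),"tool",p,[k['fx'],k['fy']])
P=lambda x,y,z:pr([*(PC+rot(YAW)@[x,y]),z])
print("fence front top",P(.09,0,.06),P(.09,.05,.06),"hole pts",[P(x,y,.012) for x in(-.05,0,.05) for y in(-.05,0,.05)])
reg=models.regions_of("die","scene")[0]["pixels"]; v,u=np.nonzero(reg); print("die region crop bbox",(u.min()-200)*5.4545,(u.max()-200)*5.4545,(v.min()-130)*5.4545,(v.max()-130)*5.4545)
vision.snapshot("scene"); print([ (n,np.round(d["at"],4),round(d["score"],2)) for n in("die","die_face_left","die_face_right") for d in models.mark_of(n,"scene")[:2]], [np.round(d["at"],4) for d in models.boxes_of("die","scene")[:1]])
E
```

```text
0.047 0.018 [275. 327.]
0.047 0.06 [271. 278.]
0.047 0.1 [267. 230.]
0.0595 0.018 [293. 316.]
0.0595 0.06 [290. 267.]
0.0595 0.1 [286. 219.]
-0.047 0.018 [134. 411.]
-0.047 0.06 [127. 363.]
-0.047 0.1 [120. 316.]
-0.0595 0.018 [115. 423.]
-0.0595 0.06 [107. 375.]
-0.0595 0.1 [ 99. 328.]
finger force 0.0 tool [ 0.46697048 -0.09315019  0.04298656] [542.0192319342759, 542.0192319342759]
fence front top [380. 540.] [467. 502.] hole pts [array([182., 436.]), array([265., 402.]), array([348., 368.]), array([221., 504.]), array([306., 468.]), array([389., 432.]), array([262., 573.]), array([348., 536.]), array([432., 499.])]
die region crop bbox 147.2715 436.36 267.2705 523.6320000000001
[('die', array([ 0.5159, -0.0562,  0.0096]), 0.65), ('die_face_left', array([ 0.4399, -0.0328,  0.0358]), 0.77), ('die_face_right', array([0.5634, 0.0095, 0.0288]), 0.76)] [array([ 0.5247, -0.0577,  0.0534])]
```

The fingertips seem to hover over the die: the right tip shows at about crop (110,385), against a predicted (125,415) or lower. So the tips are higher than the tool frame says. I'll back off and feel for the plate with a guarded descent.

```bash
python3 - <<'E'
from h import *
p=np.array(telemetry.current_ee_pos()); h=np.radians(109.3)-np.pi/2; nd=np.array([np.cos(h),np.sin(h)])
b=p[:2]-nd*.04; r.move_l([*b,.043],vel=.08)
hit=r.move_l([*b,.030],vel=.02,guard=4); print(hit,telemetry.current_ee_pos(),telemetry.current_wrist_force())
if not hit:
    hit=r.move_l([*b,.005],vel=.012,guard=4); print(hit,telemetry.current_ee_pos(),telemetry.current_wrist_force())
print(telemetry.current_t())
E
```

```text
False [ 0.42923531 -0.10642611  0.02998456] [ 0.58342412 -0.16610182 -0.63639188]
False [ 0.42924582 -0.10643111  0.00505478] [-0.24901638 -0.94191551  0.38503371]
17.9
```

```bash
python3 - <<'E'
from h import *
p=np.array(telemetry.current_ee_pos())
try:
    hit=r.move_l([p[0],p[1],-.025],vel=.012,guard=4); print(hit,telemetry.current_ee_pos(),telemetry.current_wrist_force())
except r.PlanningError as e: print("plan",e)
print(telemetry.current_joints(),telemetry.current_t())
b=vision.snapshot("scene");cv2.imwrite("pics/c5.png",cv2.convertScaleAbs(cv2.resize(b[110:230,180:300],(600,600),interpolation=cv2.INTER_CUBIC),alpha=1.7)[:,:,::-1])
E
```

```text
True [ 0.42925738 -0.10642219  0.00136139] [-0.64351802  0.98213954  5.3285872 ]
[-4.00601349e-01  2.87470639e-01  2.05933892e+00  7.10368169e-06
  7.94786665e-01  9.33302453e-01] 18.675
```

View pics/c5.png

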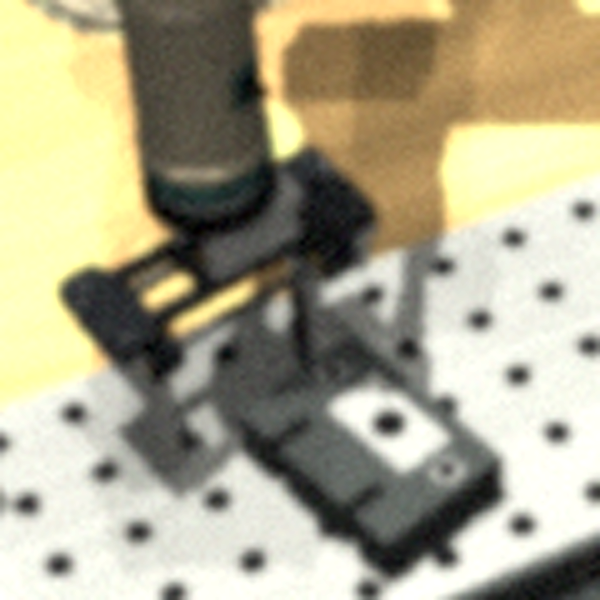

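The plate stops the tips at TCP z ≈ 0.0014, so they really sit about 36 mm higher than reported. I'll correct Z and redo the first push, aborting if there's no contact.

```bash
sed -i 's/Z=.043; ZUP=.12/Z=.0094; ZUP=.075/; s/b=place(con+nd\*.008,th)/b=place(con+nd*.012,th)/' h.py
sed -i 's/^    pivot=pos+rot(h)@pv+/    if not hit: raise SystemExit("no contact")\n&/' h.py
python3 - <<'E'
from h import *
p=np.array(telemetry.current_ee_pos()); r.move_l([p[0],p[1],.0094],vel=.05)
g=corner_push(np.array([.5155,-.0535]),np.radians(109.3),"end",.036,np.radians(25))
print("pred",to_plate(g[0]),np.degrees(g[1]-YAW))
report(g,("scene",))
print(telemetry.current_wrist_force())
E
```

```text
contact True ahead of expected by mm -1.8415014397935878
peak force 6.161145884737226 t 22.5167
pred [-0.01436231  0.01497232] 80.89
die plate mm [-18.   17.2] heading 80.6 n 3 res 2.3 goal x 45 y 32.4 world [ 0.536  -0.0494] 1.465504415008531
[-5.64174347  2.18897165  0.69933685]
```

Contact came where expected, and the die is now at heading 80.6° and following the model. I'll continue the same push to about 66°, then switch to the slotted face.

```bash
cat >> h.py <<'E'
def cont(pos,h,pv,dh,vel=.035):
    """carry on the current corner push, turning clockwise by dh about the die-frame pivot pv"""
    t=np.array(telemetry.current_ee_pos()[:2]); R_=R.from_quat(np.array(telemetry.current_tool_rot())[[1,2,3,0]]).as_matrix()
    th=np.arctan2(R_[1,0],R_[0,0]); pivot=pos+rot(h)@pv; n=max(2,int(np.ceil(dh/np.radians(7))))
    for i in range(1,n+1):
        d=-dh*i/n; r.move_l([*(pivot+rot(d)@(t-pivot)),Z],quat(th+d),vel=vel)
    return pivot+rot(-dh)@(pos-pivot),h-dh
def back_off(d=.02):
    t=np.array(telemetry.current_ee_pos()); R_=R.from_quat(np.array(telemetry.current_tool_rot())[[1,2,3,0]]).as_matrix()
    b=t[:2]-d*R_[:2,0]; r.move_l([*b,Z],vel=.08); r.move_l([*b,ZUP],vel=.15)
E
python3 - <<'E'
from h import *
g=cont(np.array([.537,-.050]),YAW+np.radians(80.7),np.array([-.056,0]),np.radians(14.7))
back_off()
pos,h=report(g)
g=corner_push(pos,h,"slot",.056,np.radians(28))
print("pred",1000*to_plate(g[0]),np.degrees(g[1]-YAW))
report(g,("scene",))
print(telemetry.current_wrist_force(),telemetry.current_t())
E
```

```text
die plate mm [-7.1 14.2] heading 67.3 n 5 res 2.9 goal x 45 y 32.4 world [ 0.5471 -0.0518] 1.2333176178227039
contact True ahead of expected by mm -0.20878855063873328
peak force 3.5106490505046186 t 29.8083
pred [ 3.47342045 28.15249281] 39.25389430036957
die plate mm [ 4.4 29.2] heading 39.5 n 3 res 1.7 goal x 45 y 32.4 world [ 0.5577 -0.0361] 0.7490096405323258
[-3.46461943 -0.60380639 -0.96009273] 30.0083
```

```bash
python3 - <<'E'
from h import *
g=cont(np.array([.5575,-.0365]),YAW+np.radians(39.4),np.array([0,-.036]),np.radians(38))
print("pred",1000*to_plate(g[0]),np.degrees(g[1]-YAW),telemetry.current_wrist_force())
back_off(.015)
print(telemetry.current_t())
report(g)
p=np.array(telemetry.current_ee_pos()); r.move_to([p[0]-.12,p[1]+.0,ZUP+.05],quat(YAW)); report(g); print(telemetry.current_t())
E
```

```text
pred [26.19125107 36.97079788] 1.3999999999999932 [-3.65767     2.28162314 -0.50815544]
33.2333
die plate mm [26.2 39.9] heading 2.3 n 3 res 2.2 goal x 45 y 32.4 world [ 0.5788 -0.0241] 0.10016895819181679
die plate mm [27.4 40.3] heading 2.1 n 5 res 2.3 goal x 45 y 32.4 world [ 0.5799 -0.0237] 0.09561494388728564
34.6167
```

The die is about 7.7 mm too far left. I'll nudge its left end square through the middle, then do the two-finger push to the fence.

```bash
python3 - <<'E'
from h import *
W=lambda x,y: PC+rot(YAW)@np.array([x,y])
q=quat(YAW+np.pi/2)
cx=.027-.053; tc=lambda face_y: W(cx,face_y+.008)   # tool centre for the fingertip front at plate y=face_y
r.move_to([*tc(.125),ZUP+.03],q); r.move_l([*tc(.125),Z],vel=.12)
hit=r.move_l([*tc(.098),Z],vel=.025,guard=4); y=to_plate(telemetry.current_ee_pos()[:2])[1]-.008
print(hit,"die left end y mm",1000*y,"centre",1000*y-65)
if hit and y>GOAL_Y+.065: r.move_l([*tc(GOAL_Y+.065),Z],vel=.02)
print(telemetry.current_wrist_force())
r.move_l([*tc(.125),Z],vel=.1); r.move_l([*tc(.125),ZUP],vel=.15)
r.move_to([*W(-.09,GOAL_Y),ZUP],quat(YAW)); print(telemetry.current_t())
report((W(.027,GOAL_Y),YAW+.03))
E
```

```text
True die left end y mm 104.64640351865889 centre 39.646403518658886
[0.10068779 6.40101456 1.06193683]
40.325
die plate mm [27.3 31.8] heading 2.8 n 4 res 3.3 goal x 45 y 32.4 world [ 0.5803 -0.0321] 0.10830450212456486
```

```bash
python3 - <<'E'
from h import *
W=lambda x,y: PC+rot(YAW)@np.array([x,y])
y=GOAL_Y-.0003
r.move_l([*W(-.055,y),ZUP],vel=.15); r.move_l([*W(-.055,y),Z],vel=.12)
hit=r.move_l([*W(-.012,y),Z],vel=.025,guard=20); print(hit,1000*to_plate(telemetry.current_ee_pos()[:2]),telemetry.current_wrist_force())
hit=r.move_l([*W(.002,y),Z],vel=.01,guard=25); print(hit,1000*to_plate(telemetry.current_ee_pos()[:2]),telemetry.current_wrist_force(),telemetry.current_torque())
r.move_l([*W(-.045,y),Z],vel=.05); r.move_l([*W(-.045,y),ZUP],vel=.15); r.move_to([*W(-.19,y-.1),.13],quat(YAW))
report((W(.045,GOAL_Y),YAW)); im=vision.snapshot("top"); b=vision.snapshot("scene"); print(telemetry.current_t())
print(np.round([models.mark_of("clamp",c)[0]["at"] for c in("top","scene")],4))
cv2.imwrite("pics/end.png",cv2.hconcat([cv2.resize(im[140:270,215:345],(400,400),interpolation=cv2.INTER_CUBIC),cv2.convertScaleAbs(cv2.resize(b[140:270,190:320],(400,400),interpolation=cv2.INTER_CUBIC),alpha=1.5)])[:,:,::-1])
E
```

```text
False [-18.87908785  33.23308668] [-10.7032137   -0.71314268   5.82209653]
False [-11.66658552  33.38309128] [-20.6533858   -3.56100215  14.42038082] [-0.60073181  3.46461902 -0.12021636]
die plate mm [45.6 33.4] heading 0.4 n 6 res 3.8 goal x 45 y 32.4 world [ 0.5986 -0.0294] 0.06726858703600616
48.1667
[[ 0.7094 -0.0225  0.0131]
 [ 0.711  -0.0245  0.0094]]
```

View pics/end.png

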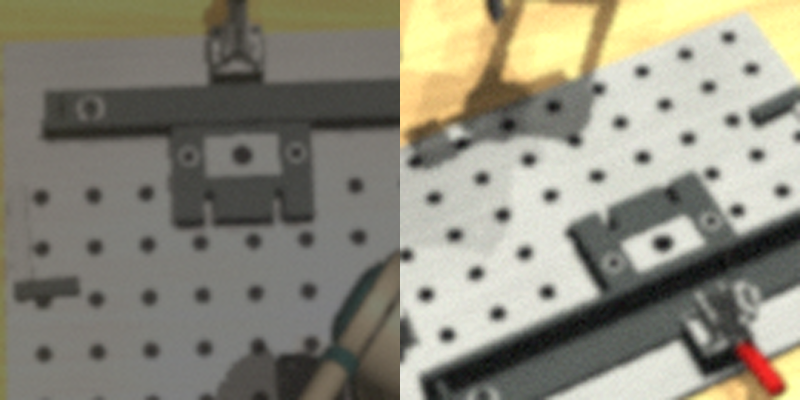

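The end picture shows the die at the fence, centred on the clamp: top crop (243,155), clamp at (237,50). The arm lagged under load, though, and the tips may have rubbed the plate. I'll press once more with the tips a little higher to make sure it's flush.

```bash
python3 - <<'E'
from h import *
W=lambda x,y: PC+rot(YAW)@np.array([x,y])
y=GOAL_Y-.001; z=Z+.008
r.move_to([*W(-.045,y),ZUP],quat(YAW)); r.move_l([*W(-.04,y),z],vel=.12)
f=lambda s,hit: print(s,hit,np.round(1000*to_plate(telemetry.current_ee_pos()[:2]),1),np.round(telemetry.current_wrist_force(),1),np.round(telemetry.current_ee_pos()[2],4),round(telemetry.current_t(),2))
hit=r.move_l([*W(-.012,y),z],vel=.03,guard=30); f("a",hit)
for s in(-.004,.004,.012,.02):
    if hit: break
    hit=r.move_l([*W(s,y),z],vel=.015,guard=32); f(s,hit)
r.move_l([*W(-.045,y),z],vel=.06); r.move_l([*W(-.045,y),ZUP],vel=.15); r.move_to([*W(-.19,y-.1),.13],quat(YAW))
report((W(.045,GOAL_Y),YAW)); print(telemetry.current_t())
E
```

```text
a False [-12.3  31.4] [ 0.2 -1.   0.3] 0.0173 50.75
-0.004 False [-11.1  31.9] [-10.2  -1.8   6.5] 0.0164 51.43
0.004 False [-11.5  32.5] [-23.3  -3.9  14.1] 0.0156 52.12
0.012 False [-11.9  33. ] [-36.8  -5.5  23.1] 0.0152 52.8
0.02 False [-12.4  33.4] [-48.3  -7.2  31.8] 0.0148 53.48
die plate mm [44.9 34.5] heading -0.2 n 6 res 3.6 goal x 45 y 32.4 world [ 0.5978 -0.0284] 0.05608308745696363
56.4167
```

```bash
python3 -c "
from h import *
print(r.sign_off(), telemetry.current_t())"
```

```text
the job is handed in; nothing more can be done
the job is handed in; nothing more can be done
```

I handed the job in at about 56 s: the die's plain long face stands flush along the fence (a final two-finger press met a hard stop), its middle is about 1–2 mm left of the clamp line by the cameras (accurate to about 4 mm), and the robot is clear.

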